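Lock the orange paint pot into the shaker

ROBOT

A 6-joint arm with a two-finger parallel gripper is mounted at the origin on the work surface. World frame = base frame: x ahead of the robot, y to its left, z up, the work surface at z = 0. Lengths are in m, angles in rad, forces in N, time in s.
With the tool pointing down it reaches from about 0.3 to 0.875 m from the base axis. Payload 4.2 kg.
Tool frame: the origin (TCP) lies at the very end of the fingers, on their centre line; the grasp point (between the pads) lies 19 mm behind it (ctrl.grasp_offset is the distance from the TCP to the grasp point, in m); z points along the fingers, y is the direction in which the jaws open and shut (so a half turn about z gives the same grasp; the last joint's range is limited). The gripper opens to 85 mm and grips with 20 to 120 N. Pads are 22 mm wide; open, the fingers measure 114 mm over their backs; the gripper's body (76 mm by 85 mm) begins 54 mm behind the grasp point. The pads swing forward as they close: fully open they stand 13 mm farther back than shut.
Start: joints at [-1.129, 0.32, 1.565, -0, 1.257, -0.02], TCP at [0.256, -0.515, 0.231] pointing down, gripper open.
Joint ranges: [-3.11, 3.11], [-0.84, 2.01], [0.21, 2.61], [-1.34, 4.49], [0.05, 2.63], [-2.56, 2.56]. Speed limits (rad/s): [2.57, 2.57, 3.14, 3.14, 3.14, 3.14].

INTERFACE

Orientations are given as a 3x3 rotation matrix whose columns are the frame's x, y, z axes.
In Python, from workcell import ctrl, cams gives the robot as it stands.
- The arm moves only by the shell command python3 -m inch 'ROWS' [FORCE]. ROWS is JSON, a list of rows, each a list of 7 numbers: the turn, a rotation vector about the world's x, y, z in degrees, then the shift along the world's x, y, z in cm, then the closure, from 0 (fully open) to 1 (shut). A call has exactly 5 rows; each row shifts and turns the commanded pose from where the row before left it; what a row does not reach is not made up. A row lasts 1/10 s, in which the tool goes at most 50 mm and 8.59 degrees, less where a joint would pass 70% of its speed; a pose out of reach is approached as far as the arm can. A call with a gripper value outside its range is refused whole. The fingers move at their own pace and stop on an object; FORCE is the grip in N (left out, the last holds). Time passes only in rows, so rows that do not move let the fingers close, or fill a call up. It gives the time, the measured TCP pose, the force and the opening at its end, in the units of the state.
- ctrl.read_state(): the state, without advancing time (a new reading comes with each control period).
- cams.snapshot(name): name is "scene" or "top" or "wrist"; returns (picture, depth): 384x512x3 uint8, red, green, blue; 384x512 float32, m along the optical axis (not along the pixel's ray), 0 where there is no reading.
- cams.camera_params(name): a dict with "fx", "fy", "cx", "cy" (pixels), "cam_to_world" (4x4, takes a point from camera to world coordinates); the wrist camera has in their place "hand_eye" (4x4, takes a point from camera to tool coordinates, whose origin is the TCP and whose axes are the flange's). Camera axes: x right, y up, looking along -z (the intrinsics and any distortion apply to the point x, -y, -z); pixel columns grow to the right and rows downward; lengths in m; the calibration is good to about 2 mm. The wrist camera is an equidistant fisheye: a pixel r from the principal point sees the ray r / f radians off the axis. A picture is of the moment at which its call begins: read the wrist's pose just before it. camera_params takes no time and is no camera call.
- ctrl.close_job(): hands the job in, once; it reports no verdict.
The state is a dict: "clock": time; "joints": joint angles; "joint_velocities": joint speeds; "joint_efforts": joint torques, N m; "position": TCP position; "eef_rot": TCP orientation; "wrist_force": force on the tool from outside, world axes, zero at the start; "ft_torque": the same for the moment, N m; "grip_width": finger opening in m.
Only numpy, scipy, OpenCV 4.12 (cv2) and the standard library are available. Lean on these libraries where they do the work, as an engineer would, in place of code of your own. Each camera call takes 0.05 s, during which the arm holds its last target. There are 200 camera calls.

TASK

Mount the orange paint pot in the white paint shaker: set it upright in the round socket with its two steel lugs in the two slots at the red marks, push it in against the spring, turn it a quarter turn clockwise (seen from above) to the green marks and let go, so that it stays locked. Leave the blue pot standing where it is.

Things in the scene. Friction and masses are not known exactly. Their poses are not given: they have to be found in the camera images.
- pot_orange: Bayonet paint pot, orange, 94 tall (all mm), 0.13-0.25 kg, upright. Origin: centre of its foot's underside. Foot radius 16, plug radius 19 up to 38; orange body radius 27 at 38-62; white lid to 66; on it a grip bar 44 long in x, 16 thick in y, at 66-94: pinch its 16. Two steel lugs along +x and -x, parallel to the bar, reach 38 from the axis, 8 wide, 12-20 above the foot. A half turn makes no difference.
- pot_blue: Blue paint pot, otherwise the same shape, size and origin as the orange one; to be left standing.
- shaker: White fixed paint shaker, base 160 x 150 x 24 mm with a drum 104 across, top 70 above the table. Origin: on the socket's axis at table height, z up. The socket opens upward: steel ring, bore radius 26, slots 24 wide for the lugs at +x and -x (red marks; lugs fit within 14 degrees). Locked, the lugs point along +y and -y (green marks, within 15 degrees; stop beyond), foot 42 above the table.
- plunger (a joint): Black sprung plunger in the socket: 0 m up, 0.024 m fully down; 4 N at first plus 0.35 N per mm. At 0 it meets the foot 54 mm above the table, lugs 4 mm into the slots. From 0.017 on (foot at 37 mm or lower) the lugs clear the ring's lips and the pot turns clockwise seen from above (negative about z); anticlockwise is blocked. Let go at the green marks, it lifts the lugs into pockets at 0.012.

How it is judged:
By the outcome, as a careful person would: the job done as asked, in the order asked, and still so for the second after the job is handed in, with the robot touching nothing.
It also fails if it takes over 43 s, if anything falls off the work surface, if the arm or the gripper's body presses on something with over 40 N, if the wrist force passes 120 N, or if a joint passes its speed limit or range.

## Working session

There is one attempt and no reset: what is moved stays moved. The work goes in short steps, Python scripts to look and compute and a shell command to move; the robot and the scene stay as the last step left them, time stands still between calls to the robot, and variables do not carry over. Pictures are saved under pics/ and viewed, about 8 in all and at most 12, crops included, and the job is handed in when it is done.

```bash
ls; mkdir -p pics; python3 - <<'E'
from workcell import ctrl,cams
import cv2,numpy as np
s=ctrl.read_state();print(s['clock'],s['position'],s['eef_rot'],s['grip_width'],ctrl.grasp_offset)
ims=[]
for n in('scene','top'):
    p,d=cams.snapshot(n);np.savez(f'pics/{n}.npz',p=p,d=d);cv2.imwrite(f'pics/{n}.png',p[:,:,::-1]);c=cams.camera_params(n);print({k:np.round(v,4).tolist() if not isinstance(v,str) else v for k,v in c.items()})
E
```

```text
pics
0.0 [ 0.25599137 -0.51435408  0.23048535] [[ 8.95250960e-01  4.45561625e-01 -7.46728660e-04]
 [ 4.45562250e-01 -8.95249569e-01  1.57823343e-03]
 [ 3.46917396e-05 -1.74562909e-03 -9.99998476e-01]] 0.0854501725973714 0.0187
{'fx': 441.1931, 'fy': 441.1931, 'cx': 252.7781, 'cy': 198.8993, 'cam_to_world': [[0.0478, -0.8521, 0.5213, 0.91], [0.9988, 0.0364, -0.032, 0.0087], [0.0082, 0.5222, 0.8528, 0.6976], [0.0, 0.0, 0.0, 1.0]]}
{'fx': 457.7633, 'fy': 457.7633, 'cx': 258.6091, 'cy': 197.8173, 'cam_to_world': [[-0.0129, 0.9978, -0.0651, 0.4966], [-0.9992, -0.0153, -0.0369, 0.0026], [-0.0379, 0.0646, 0.9972, 0.9075], [0.0, 0.0, 0.0, 1.0]]}
```

View pics/scene.png

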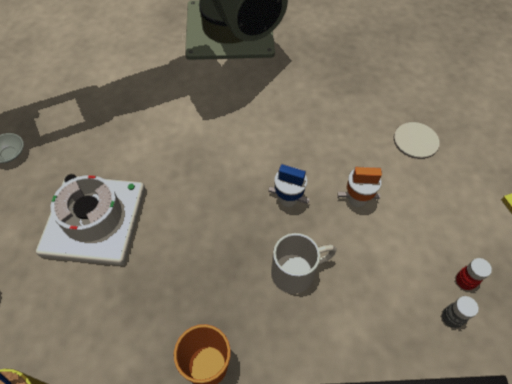

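View pics/top.png

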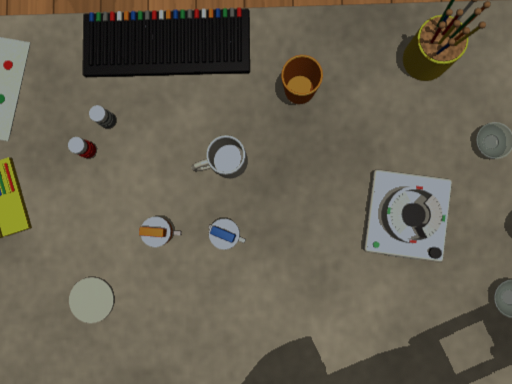

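The overview shows the orange pot with its bar at top (152,232), the blue pot at (224,235) and the shaker's socket at about (414,215). Next I measure them and look at the shaker enlarged.

```bash
cat > h.py <<'E'
import numpy as np,cv2
from workcell import ctrl,cams
def ray(c,uv,z,M=None):
    uv=np.atleast_2d(uv).astype(float);M=c['cam_to_world'] if M is None else M
    a=(uv[:,0]-c['cx'])/c['fx'];b=(uv[:,1]-c['cy'])/c['fy']
    if M is not c.get('cam_to_world'):
        r=np.hypot(a,b)+1e-12;k=np.sin(r)/r;d=np.c_[a*k,-b*k,-np.cos(r)]
    else: d=np.c_[a,-b,-np.ones_like(a)]
    d=d@M[:3,:3].T;t=(z-M[2,3])/d[:,2]
    return M[:3,3]+d*t[:,None]
def mask(p,col):
    h=cv2.cvtColor(p,cv2.COLOR_RGB2HSV)
    R=dict(orange=((8,150,90),(18,255,255)),blue=((105,150,50),(125,255,255)),red=((0,110,90),(5,255,255)),red2=((172,110,90),(180,255,255)),green=((50,70,50),(85,255,255)))
    m=cv2.inRange(h,*map(np.array,R[col]))
    if col=='red': m|=cv2.inRange(h,*map(np.array,R['red2']))
    return m
def blobs(p,col,amin=4):
    n,l,s,c=cv2.connectedComponentsWithStats(mask(p,col))
    return [(c[i],s[i],l==i) for i in range(1,n) if s[i][4]>=amin]
E
python3 - <<'E'
from h import *
for n in('top','scene'):
    z=np.load(f'pics/{n}.npz');p=z['p'];c=cams.camera_params(n);c['cam_to_world']=np.array(c['cam_to_world'])
    for col,h in(('orange',.094),('blue',.094),('red',.07),('green',.07)):
        for ce,s,m in blobs(p,col):
            y,x=np.nonzero(m);w=ray(c,np.c_[x,y],h,c['cam_to_world']);q=w[:,:2].mean(0)
            u,S,v=np.linalg.svd(w[:,:2]-q,full_matrices=False)
            print(n,col,ce.round(1),s[4],q.round(4),'ang',round(np.degrees(np.arctan2(v[0,1],v[0,0]))%180,1),'sd',(S/len(w)**.5).round(4))
t=np.load('pics/top.npz')['p'];s=np.load('pics/scene.npz')['p']
a=cv2.resize(t[160:270,355:465],(400,400),interpolation=cv2.INTER_CUBIC);b=cv2.resize(t[190:270,120:260],(700,400)[::1],interpolation=cv2.INTER_CUBIC)[:, :400*1+300]
b=cv2.resize(b,(400,229));e=cv2.resize(s[150:220,255:395],(400,200))
im=np.zeros((440,800,3),np.uint8);im[:400,:400]=a;im[:229,400:]=b;im[235:435,400:]=e
cv2.imwrite('pics/z1.png',im[:,:,::-1])
E
```

```text
top orange [2.7 6.8] 72 [0.9155 0.5077] ang 176.3 sd [0.0086 0.0037]
top orange [29.9  6.4] 479 [0.9145 0.4558] ang 88.8 sd [0.0247 0.0077]
top orange [76.2  5.8] 457 [0.913  0.3679] ang 89.9 sd [0.0249 0.0068]
top orange [123.8   5.9] 443 [0.9098 0.2781] ang 87.1 sd [0.0241 0.0081]
top orange [153.3   0.2] 6 [0.9191 0.2229] ang 80.5 sd [0.0028 0.0006]
top orange [194.8   5.2] 626 [0.9071 0.146 ] ang 90.4 sd [0.0459 0.0075]
top orange [280.3   2.6] 355 [ 0.907  -0.0114] ang 89.2 sd [0.0387 0.0032]
top orange [331.1   1.8] 66 [ 0.9055 -0.104 ] ang 90.4 sd [0.0114 0.0023]
top orange [365.4   1.3] 130 [ 0.9044 -0.1659] ang 89.5 sd [0.0257 0.0018]
top orange [405.    0.5] 55 [ 0.9036 -0.2371] ang 88.9 sd [0.015 0.001]
top orange [4.258e+02 2.000e-01] 4 [ 0.9029 -0.2741] ang 107.7 sd [0.0016 0.0007]
top orange [298.7  55.8] 9 [ 0.8066 -0.0432] ang 78.4 sd [0.0017 0.0014]
top orange [304.6  55.9] 10 [ 0.806  -0.0539] ang 85.1 sd [0.0023 0.0013]
top orange [301.1  78.9] 247 [ 0.7638 -0.0468] ang 93.1 sd [0.0261 0.0212]
top orange [294.3  76.8] 6 [ 0.7679 -0.0347] ang 118.5 sd [0.0023 0.0007
[... 1866 characters left out ...]
.1766] ang 42.5 sd [0.0029 0.0026]
scene orange [367.7 171.4] 206 [0.4955 0.2259] ang 85.9 sd [0.0124 0.0047]
scene orange [203.9 354.4] 834 [ 0.7781 -0.0445] ang 138.8 sd [0.0226 0.0216]
scene blue [291.7 171.7] 191 [0.4906 0.0988] ang 66.6 sd [0.0119 0.0045]
scene red [ 91.2 176.3] 16 [ 0.4692 -0.2427] ang 77.0 sd [0.0029 0.0017]
scene red [ 73.3 227.2] 22 [ 0.5672 -0.2571] ang 80.2 sd [0.0031 0.0017]
scene red [465.4 274.8] 41 [0.6749 0.3476] ang 4.5 sd [0.0075 0.0021]
scene green [130.7 186.1] 24 [ 0.4923 -0.1732] ang 6.7 sd [0.0026 0.0025]
scene green [ 53.5 198. ] 14 [ 0.5105 -0.2988] ang 175.8 sd [0.0029 0.0013]
scene green [111.9 203.7] 15 [ 0.5257 -0.2007] ang 4.7 sd [0.0029 0.0013]
```

View pics/z1.png

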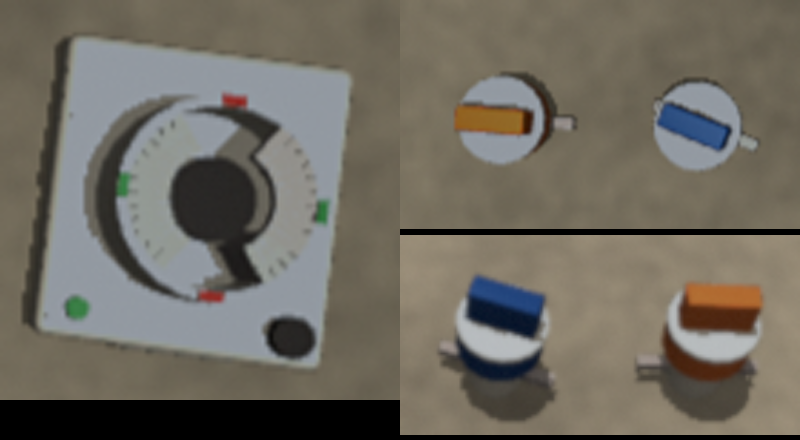

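The crop shows the red marks at +x/-x of the ring and the pots' bars clearly. This gives shaker (0.5177,-0.250) with yaw -8.6°, and the orange bar at (0.494,0.227) with angle about 85°. I'm moving above the orange pot with jaw yaw -5°.

```bash
python3 -m inch '[[0,0,2.9,1.2,3.7,-0.1,0],[0,0,2.9,1.2,3.7,-0.1,0],[0,0,2.9,1.2,3.7,-0.1,0],[0,0,2.9,1.2,3.7,-0.1,0],[0,0,2.9,1.2,3.7,-0.1,0]]' 80
python3 -m inch '[[0,0,2.9,1.2,3.7,-0.1,0],[0,0,2.9,1.2,3.7,-0.1,0],[0,0,2.9,1.2,3.7,-0.1,0],[0,0,2.9,1.2,3.7,-0.1,0],[0,0,2.9,1.2,3.7,-0.1,0]]'
```

```text
clock: 0.6
position: [0.3162, -0.3281, 0.2259]
eef_rot: [[0.754, 0.657, -0.0], [0.657, -0.754, 0.001], [0.0, -0.001, -1.0]]
wrist_force: [0.7, -0.7, 0.1]
grip_width: 0.0853
clock: 1.1
position: [0.3762, -0.1432, 0.2211]
eef_rot: [[0.566, 0.825, -0.0], [0.825, -0.566, 0.0], [-0.0, -0.0, -1.0]]
wrist_force: [-0.3, -0.4, -0.3]
grip_width: 0.0852
```

```bash
python3 -m inch '[[0,0,2.9,1.2,3.7,-0.1,0],[0,0,2.9,1.2,3.7,-0.1,0],[0,0,2.9,1.2,3.7,-0.1,0],[0,0,2.9,1.2,3.7,-0.1,0],[0,0,2.9,1.2,3.7,-0.1,0]]'
python3 -m inch '[[0,0,2.9,1.2,3.7,-0.1,0],[0,0,2.9,1.2,3.7,-0.1,0],[0,0,2.9,1.2,3.7,-0.1,0],[0,0,2.9,1.2,3.7,-0.1,0],[0,0,2.9,1.2,3.7,-0.1,0]]'
python3 - <<'E'
from h import *
import time
s=ctrl.read_state();p,d=cams.snapshot('wrist');c=cams.camera_params('wrist');print(c['fx'],c['cx'],c['cy'],np.round(c['hand_eye'],4).tolist())
T=np.eye(4);T[:3,:3]=s['eef_rot'];T[:3,3]=s['position'];M=T@np.array(c['hand_eye'])
np.savez('pics/w1.npz',p=p,M=M)
cv2.imwrite('pics/w1.png',p[:,:,::-1])
for ce,st,m in blobs(p,'orange',60):
    y,x=np.nonzero(m);w=ray(c,np.c_[x,y],.094,M);q=w[:,:2].mean(0);u,S,v=np.linalg.svd(w[:,:2]-q,full_matrices=False)
    r=cv2.minAreaRect((w[:,:2]*1000).astype(np.float32))
    print(ce.round(),st[4],q.round(4),np.degrees(np.arctan2(v[0,1],v[0,0]))%180,(S/len(w)**.5*12**.5).round(4),r)
E
```

```text
clock: 1.6
position: [0.4362, 0.0418, 0.2161]
eef_rot: [[0.34, 0.94, -0.0], [0.94, -0.34, -0.0], [-0.0, -0.0, -1.0]]
wrist_force: [0.5, -0.5, -0.6]
grip_width: 0.0853
clock: 2.1
position: [0.4962, 0.2268, 0.2109]
eef_rot: [[0.094, 0.996, -0.001], [0.996, -0.094, -0.001], [-0.001, -0.001, -1.0]]
wrist_force: [0.3, -0.9, -0.7]
grip_width: 0.0853
297.3186396354542 261.8222811438188 195.8290092623096 [[-0.0007, 0.958, 0.2866, 0.0737], [1.0, 0.0007, 0.0001, 0.0007], [-0.0001, 0.2866, -0.958, -0.1426], [0.0, 0.0, 0.0, 1.0]]
[259. 189.] 678 [0.4945 0.229 ] 84.72932550262699 [0.0431 0.0134] ((494.36199951171875, 228.525634765625), (42.38385772705078, 12.969720840454102), 84.58265686035156)
```

View pics/w1.png

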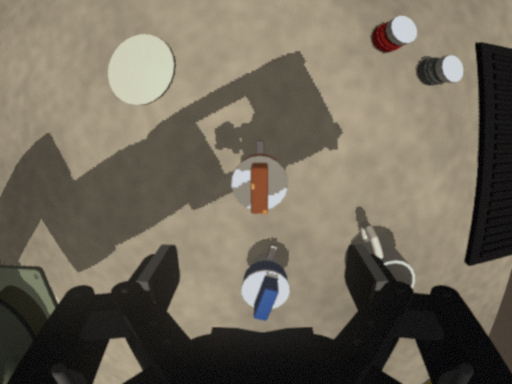

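The wrist view has the orange bar at (259,189), and its position (0.4944,0.2285) and angle 84.7° agree with the overview. Now I descend and grasp.

```bash
python3 -m inch '[[0,0,0,-0.2,0.1,-2.5,0],[0,0,0,0,0,-3,0],[0,0,0,0,0,-3,0],[0,0,0,0,0,-3,0],[0,0,0,0,0,-2.5,0]]'
python3 -m inch '[[0,0,0,0,0,0,0],[0,0,0,0,0,0,1],[0,0,0,0,0,0,1],[0,0,0,0,0,0,1],[0,0,0,0,0,0,1]]' 80
python3 -m inch '[[0,0,0,0,0,0,1],[0,0,0,0,0,0,1],[0,0,0,0,0,0.5,1],[0,0,0,0,0,1,1],[0,0,0,0,0,1,1]]'
```

```text
clock: 2.65
position: [0.4933, 0.2257, 0.0695]
eef_rot: [[0.097, 0.995, -0.002], [0.995, -0.097, -0.001], [-0.001, -0.002, -1.0]]
wrist_force: [0.3, 0.3, 0.0]
grip_width: 0.0854
clock: 3.15
position: [0.4948, 0.2265, 0.0725]
eef_rot: [[0.097, 0.995, 0.002], [0.995, -0.097, 0.001], [0.001, 0.002, -1.0]]
wrist_force: [-0.0, 0.0, -0.1]
grip_width: 0.0282
clock: 3.65
position: [0.4941, 0.2261, 0.0968]
eef_rot: [[0.097, 0.995, -0.0], [0.995, -0.097, -0.0], [-0.0, -0.0, -1.0]]
wrist_force: [-0.0, -0.6, -1.9]
grip_width: 0.014
```

Gripped, and the wrist force shows the weight. I lift and carry over.

```bash
python3 -m inch '[[0,0,0,0,0,2,1],[0,0,0,0,0,2,1],[0,0,0,0,0,2.2,1],[0,0,0,0,0,2,1],[0,0,0,0,0,1.5,1]]'
python3 -m inch '[[0,0,5.8,0.2,-3.2,0,1],[0,0,5.8,0.2,-3.2,0,1],[0,0,5.8,0.2,-3.2,0,1],[0,0,5.8,0.2,-3.2,0,1],[0,0,5.8,0.2,-3.2,0,1]]'
python3 -m inch '[[0,0,5.8,0.2,-3.2,0,1],[0,0,5.8,0.2,-3.2,0,1],[0,0,5.8,0.2,-3.2,0,1],[0,0,5.8,0.2,-3.2,0,1],[0,0,5.8,0.2,-3.2,0,1]]'
python3 -m inch '[[0,0,5.8,0.2,-3.2,0,1],[0,0,5.8,0.2,-3.2,0,1],[0,0,5.8,0.2,-3.2,0,1],[0,0,5.8,0.2,-3.2,0,1],[0,0,5.8,0,-2.8,0,1]]'
python3 - <<'E'
from h import *
s=ctrl.read_state();R=s['eef_rot'];print(s['position'],np.degrees(np.arctan2(R[1][1],R[0][1])),s['joints'],s['grip_width'])
S=[]
for n in('scene','top'):
    p,d=cams.snapshot(n);c=cams.camera_params(n);M=c['cam_to_world']=np.array(c['cam_to_world']);S.append(p)
p=S[0];q=S[1]
im=np.hstack([cv2.resize(p[100:270,20:190],(400,400)),cv2.resize(q[140:290,335:485],(400,400))])
cv2.imwrite('pics/z2.png',im[:,:,::-1])
E
```

```text
clock: 4.15
position: [0.4946, 0.2264, 0.1955]
eef_rot: [[0.097, 0.995, 0.002], [0.995, -0.097, 0.001], [0.001, 0.002, -1.0]]
wrist_force: [0.1, -0.2, -2.4]
grip_width: 0.0143
clock: 4.65
position: [0.5041, 0.065, 0.1941]
eef_rot: [[-0.402, 0.916, 0.001], [0.916, 0.402, 0.0], [-0.0, 0.001, -1.0]]
wrist_force: [0.0, 0.1, -2.0]
grip_width: 0.0148
clock: 5.15
position: [0.5141, -0.0951, 0.1941]
eef_rot: [[-0.795, 0.606, 0.001], [0.606, 0.795, -0.0], [-0.001, 0.0, -1.0]]
wrist_force: [-0.8, 0.1, -3.4]
grip_width: 0.0141
clock: 5.65
position: [0.5223, -0.2515, 0.194]
eef_rot: [[-0.989, 0.145, 0.001], [0.145, 0.989, -0.001], [-0.001, -0.0, -1.0]]
wrist_force: [-0.1, 0.3, -1.2]
grip_width: 0.0143
[ 0.52228395 -0.25150027  0.19401921] 81.67198279588143 [-4.68561248e-01  3.51859342e-01  1.61340112e+00 -9.62652306e-05
  1.17533025e+00 -1.89396940e+00] 0.01425140765982309
```

View pics/z2.png

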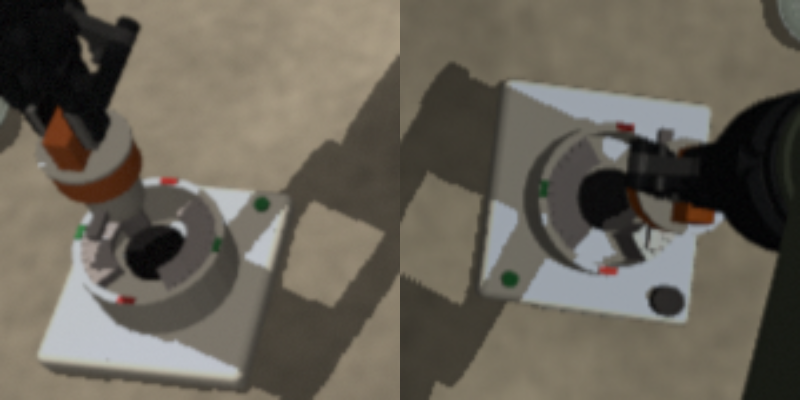

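The pot hangs upright above the drum with its lugs in line with the red marks (crop 168,180 and 125,299). I lower it to the plunger.

```bash
python3 -m inch '[[0,0,0,-0.2,0.1,-1.5,1],[0,0,0,0,0,-1.5,1],[0,0,0,0,0,-1.5,1],[0,0,0,0,0,-1,1],[0,0,0,0,0,-0.5,1]]'
python3 -m inch '[[0,0,0,0,0,-0.4,1],[0,0,0,0,0,-0.4,1],[0,0,0,0,0,-0.3,1],[0,0,0,0,0,0,1],[0,0,0,0,0,0,1]]'
```

```text
clock: 6.25
position: [0.5198, -0.2481, 0.1327]
eef_rot: [[-0.989, 0.149, -0.001], [0.149, 0.989, 0.001], [0.001, 0.001, -1.0]]
wrist_force: [-0.2, -0.8, -3.3]
grip_width: 0.0143
clock: 6.75
position: [0.5208, -0.2491, 0.1232]
eef_rot: [[-0.989, 0.149, 0.002], [0.149, 0.989, -0.001], [-0.002, -0.001, -1.0]]
wrist_force: [0.1, -0.4, 2.4]
grip_width: 0.0147
```

The contact force matches the plunger. Now I push on.

```bash
python3 -m inch '[[0,0,0,0,0,-0.3,1],[0,0,0,0,0,-0.3,1],[0,0,0,0,0,-0.2,1],[0,0,0,0,0,0,1],[0,0,0,0,0,0,1]]' 100
python3 -m inch '[[0,0,0,0,0,-0.4,1],[0,0,0,0,0,-0.4,1],[0,0,0,0,0,-0.2,1],[0,0,0,0,0,0,1],[0,0,0,0,0,0,1]]'
```

```text
clock: 7.25
position: [0.5193, -0.2487, 0.1142]
eef_rot: [[-0.989, 0.148, -0.002], [0.148, 0.989, 0.0], [0.002, 0.0, -1.0]]
wrist_force: [-2.7, 0.5, 6.1]
grip_width: 0.014
clock: 7.75
position: [0.5189, -0.2491, 0.1059]
eef_rot: [[-0.989, 0.148, -0.002], [0.148, 0.989, -0.001], [0.002, -0.001, -1.0]]
wrist_force: [-6.5, -0.2, 14.7]
grip_width: 0.0138
```

Lateral force of -6.5 N means the pot touches on the +x side. I ease it to -x.

```bash
python3 -m inch '[[0,0,0,-0.1,0,0,1],[0,0,0,-0.1,0,0,1],[0,0,0,0,0,0,1],[0,0,0,0,0,0,1],[0,0,0,0,0,0,1]]'
python3 - <<'E'
from h import *
s=ctrl.read_state();print(s['wrist_force'],s['ft_torque'])
p,d=cams.snapshot('scene');q,_=cams.snapshot('top')
im=np.hstack([cv2.resize(p[120:260,30:170],(400,400)),cv2.resize(q[150:280,345:475],(400,400))])
cv2.imwrite('pics/z3.png',im[:,:,::-1])
E
```

```text
clock: 8.25
position: [0.5184, -0.2491, 0.1058]
eef_rot: [[-0.989, 0.149, 0.001], [0.149, 0.989, -0.001], [-0.001, -0.0, -1.0]]
wrist_force: [-2.4, 0.2, 11.9]
grip_width: 0.014
[-2.37356414  0.2422312  11.88205713] [0.27187277 0.29954412 0.04554782]
```

View pics/z3.png

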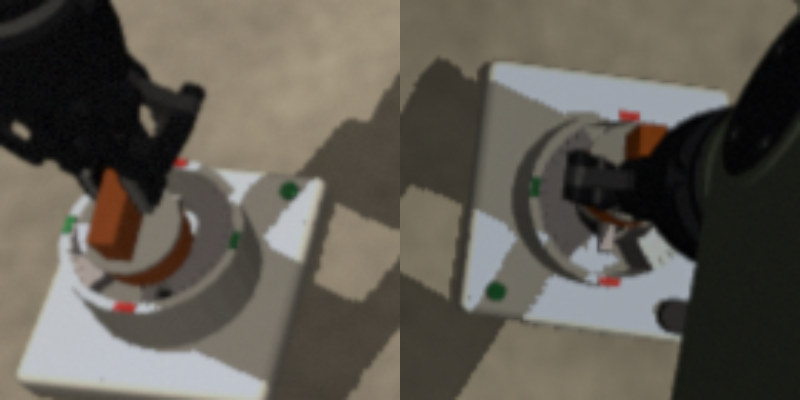

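The pot sits down in the ring with the bar in line with the red marks, and the side force has eased. I turn it clockwise in stages.

```bash
python3 -m inch '[[0,0,-5,0,0,0,1],[0,0,-6,0,0,0,1],[0,0,-6,0,-0.1,0,1],[0,0,-6,0,0,0,1],[0,0,-5,0,0,0,1]]'
python3 -c "
from h import *
s=ctrl.read_state();print(s['wrist_force'],s['ft_torque'])"
```

```text
clock: 8.85
position: [0.5171, -0.2499, 0.1059]
eef_rot: [[-0.804, 0.595, -0.002], [0.595, 0.804, -0.002], [0.001, -0.003, -1.0]]
wrist_force: [-8.5, 0.1, 16.0]
grip_width: 0.0137
[-8.4856894   0.05407891 16.03398134] [-0.28001271  1.1789597   1.22435   ]
```

Torque of 1.2 Nm resists, so I check whether the pot actually turned.

```bash
python3 - <<'E'
from h import *
p,d=cams.snapshot('scene');c=cams.camera_params('scene');M=c['cam_to_world']=np.array(c['cam_to_world'])
for ce,st,m in blobs(p,'orange',30):
    y,x=np.nonzero(m)
    if ce[0]<170 and ce[1]<260:
        w=ray(c,np.c_[x,y],.128,M)[:,:2];print(ce,st[4],w.mean(0))
q,_=cams.snapshot('wrist')
im=np.hstack([cv2.resize(p[140:240,40:140],(400,400),interpolation=cv2.INTER_CUBIC),cv2.resize(q[120:320,160:360],(400,400))])
cv2.imwrite('pics/z4.png',im[:,:,::-1])
E
```

```text
[ 60.18181818 192.75      ] 176 [ 0.53837124 -0.26202194]
```

View pics/z4.png

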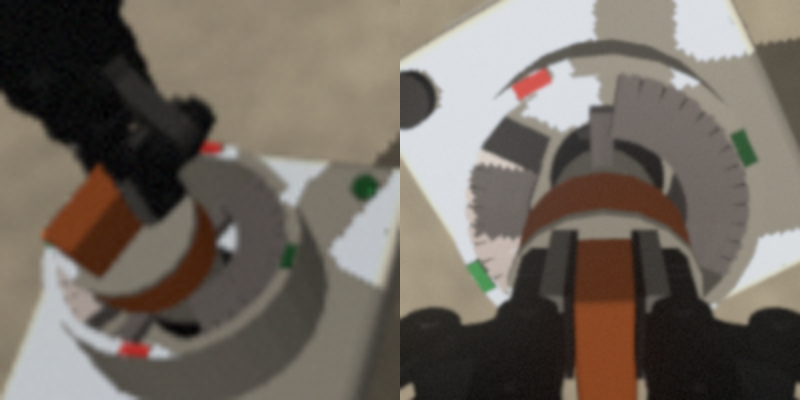

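```bash
python3 - <<'E'
from h import *
s=ctrl.read_state();c=cams.camera_params('wrist');T=np.eye(4);T[:3,:3]=s['eef_rot'];T[:3,3]=s['position'];M=T@np.array(c['hand_eye'])
print(s['position'],M[:3,3])
C=np.array([.5177,-.25])
def pr(n,uv,z):
    w=ray(c,uv,z,M)[0,:2];d=w-C;print(n,w.round(4),'shaker-angle',round(np.degrees(np.arctan2(d[1],d[0]))+8.6,1),'r',round(np.hypot(*d),4))
pr('red',(226,161),.07);pr('gr R',(331.5,193.5),.07);pr('gr L',(200,258),.07)
for z in(.07,.06,.05): pr(f'lugtip{z}',(260,172),z)
for z in(.07,.055):
    pr(f'edgeR outer{z}',(268.5,157.5),z)
pr('edgeL',(232.5,195),.07);pr('edgeLo',(210,179),.07)
E
```

```text
[ 0.51675935 -0.25013298  0.10592729] [ 0.45898948 -0.2060062   0.24858673]
red [ 0.4708 -0.2424] shaker-angle 179.4 r 0.0475
gr R [ 0.5267 -0.2013] shaker-angle 88.1 r 0.0495
gr L [ 0.5124 -0.2989] shaker-angle -87.6 r 0.0492
lugtip0.07 [ 0.4887 -0.2298] shaker-angle 153.8 r 0.0353
lugtip0.06 [ 0.4904 -0.2312] shaker-angle 154.0 r 0.0332
lugtip0.05 [ 0.492  -0.2325] shaker-angle 154.3 r 0.0311
edgeR outer0.07 [ 0.4845 -0.2203] shaker-angle 146.8 r 0.0445
edgeR outer0.055 [ 0.4866 -0.2215] shaker-angle 146.1 r 0.0421
edgeL [ 0.4903 -0.2525] shaker-angle -166.2 r 0.0275
edgeLo [ 0.4737 -0.2575] shaker-angle -161.7 r 0.0447
```

The lug (crop 600,140) is stopped at the clockwise edge of the slot and lies about 5 mm off centre toward +x, so the pot has tilted or slipped in the grip. I turn back to the red marks, let the spring lift it, and look again.

```bash
python3 -m inch '[[0,0,6,0,0,0,1],[0,0,6,0,0,0,1],[0,0,6,0,0.1,0,1],[0,0,6,0,0,0,1],[0,0,4,-0.1,0,0,1]]'
python3 -m inch '[[0,0,0,-0.1,0,0.4,1],[0,0,0,0,0,0.5,1],[0,0,0,0,0,0.5,1],[0,0,0,0,0,0.1,1],[0,0,0,0,0,0,1]]'
python3 - <<'E'
from h import *
s=ctrl.read_state();print(s['wrist_force'],s['ft_torque'],s['position'])
p,d=cams.snapshot('wrist');c=cams.camera_params('wrist')
T=np.eye(4);T[:3,:3]=s['eef_rot'];T[:3,3]=s['position'];M=T@np.array(c['hand_eye']);np.savez('pics/w2.npz',p=p,d=d,M=M)
q,_=cams.snapshot('scene')
im=np.hstack([cv2.resize(p[110:330,150:370],(440,440)),cv2.resize(q[130:240,40:130],(360,440),interpolation=cv2.INTER_CUBIC)])
cv2.imwrite('pics/z5.png',im[:,:,::-1])
E
```

```text
clock: 9.45
position: [0.5173, -0.2509, 0.1055]
eef_rot: [[-0.99, 0.144, 0.001], [0.144, 0.99, -0.004], [-0.002, -0.004, -1.0]]
wrist_force: [-2.4, -4.6, 9.5]
grip_width: 0.0139
clock: 9.95
position: [0.5169, -0.2496, 0.1197]
eef_rot: [[-0.989, 0.149, 0.002], [0.149, 0.989, -0.002], [-0.002, -0.001, -1.0]]
wrist_force: [0.7, -3.9, 2.9]
grip_width: 0.0141
[ 0.65339322 -3.8583139   2.85223461] [-0.94799625 -0.35515099 -0.10507897] [ 0.51687791 -0.24958357  0.11965417]
```

View pics/z5.png

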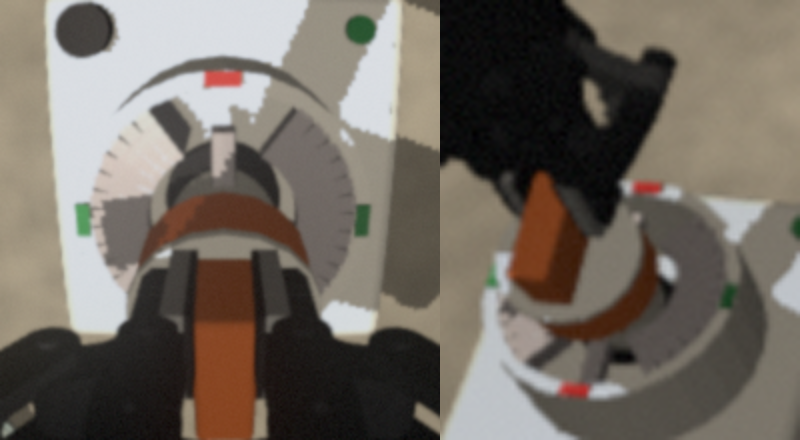

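Now it is back at the slots and upright-looking. I release so that it settles flat on the plunger, then measure its position.

```bash
python3 -m inch '[[0,0,0,0,0,0,0.3],[0,0,0,0,0,0,0.3],[0,0,0,0,0,0,0.3],[0,0,0,0,0,2,0],[0,0,0,0,0,3,0]]'
python3 -m inch '[[0,0,0,0,0,3,0],[0,0,0,0,0,2,0],[0,0,0,0,0,0,0],[0,0,0,0,0,0,0],[0,0,0,0,0,0,0]]'
python3 - <<'E'
from h import *
s=ctrl.read_state();p,d=cams.snapshot('wrist');c=cams.camera_params('wrist')
T=np.eye(4);T[:3,:3]=s['eef_rot'];T[:3,3]=s['position'];M=T@np.array(c['hand_eye'])
q,dq=cams.snapshot('scene');cs=cams.camera_params('scene');Ms=cs['cam_to_world']=np.array(cs['cam_to_world'])
for n,pp,cc,MM in(('w',p,c,M),('s',q,cs,Ms)):
  for col,h in(('orange',.147),('red',.07),('green',.07)):
    for ce,st,m in blobs(pp,col,12):
        y,x=np.nonzero(m);w=ray(cc,np.c_[x,y],h,MM)[:,:2];o=w.mean(0)
        if abs(o[0]-.52)<.07 and abs(o[1]+.25)<.07:
            r=cv2.minAreaRect((w*1000).astype(np.float32));print(n,col,ce.round(),st[4],o.round(4),np.array(r[0]).round(1),np.array(r[1]).round(1),round(r[2],1))
            if col=='orange':
                dd=(d if n=='w' else dq)[y,x];print(' depth z', (cc and np.median(dd)))
im=np.hstack([cv2.resize(p[90:310,150:370],(440,440)),cv2.resize(q[130:240,40:130],(360,440),interpolation=cv2.INTER_CUBIC)])
cv2.imwrite('pics/z6.png',im[:,:,::-1]);np.savez('pics/w3.npz',p=p,d=d,M=M,q=q,dq=dq)
E
```

```text
clock: 10.55
position: [0.5145, -0.2474, 0.1672]
eef_rot: [[-0.989, 0.148, -0.006], [0.148, 0.989, 0.004], [0.007, 0.003, -1.0]]
wrist_force: [0.3, -0.0, -0.7]
grip_width: 0.0844
clock: 11.05
position: [0.5153, -0.2481, 0.2174]
eef_rot: [[-0.989, 0.148, -0.003], [0.148, 0.989, 0.002], [0.004, 0.002, -1.0]]
wrist_force: [0.3, -1.0, 0.0]
grip_width: 0.0854
w orange [260. 212.] 887 [ 0.5196 -0.2492] [ 519.8 -249.4] [13.6 42.2] 81.8
 depth z 0.22524785
w red [260. 138.] 54 [ 0.4708 -0.2423] [ 470.8 -242.2] [9.8 3.9] 81.4
w green [309. 122.] 69 [ 0.4619 -0.1926] [ 461.9 -192.6] [8.  7.9] 82.8
w green [211. 187.] 41 [ 0.5121 -0.2985] [ 512.3 -298.5] [ 3.1 10.6] 78.8
w green [308. 187.] 28 [ 0.5269 -0.2013] [ 527.1 -200.9] [3.1 8.5] 83.7
s orange [ 66. 176.] 228 [ 0.5216 -0.249 ] [ 521.2 -248.9] [14.3 43.5] 81.9
 depth z 0.66248286
s red [ 92. 176.] 13 [ 0.4691 -0.2421] [ 468.6 -242.2] [9.3 4.2] 87.6
s red [ 73. 227.] 22 [ 0.5672 -0.2571] [ 567.7 -257.5] [9.9 5.4] 87.5
s green [ 54. 198.] 14 [ 0.5105 -0.2988] [ 510.5 -298.8] [3.9 8. ] 84.6
s green [112. 204.] 15 [ 0.526  -0.2014] [ 525.5 -201.2] [3.8 9.8] 80.6
```

View pics/z6.png

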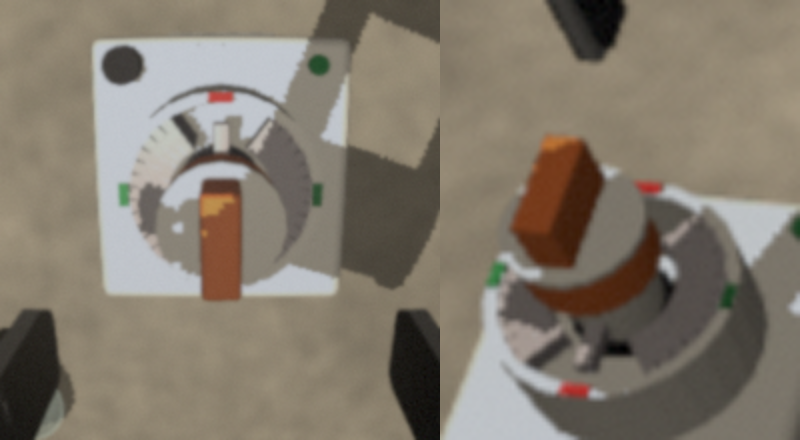

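```bash
python3 - <<'E'
from h import *
z=np.load('pics/w3.npz');c=cams.camera_params('wrist');cs=cams.camera_params('scene')
def P(c,M,d,fish):
    v,u=np.mgrid[:384,:512];a=(u-c['cx'])/c['fx'];b=(v-c['cy'])/c['fy']
    if fish: r=np.hypot(a,b)+1e-9;k=np.tan(r)/r;a=a*k;b=b*k
    return np.dstack([a*d,-b*d,-d])@M[:3,:3].T+M[:3,3]
for n,im,d,cc,M,f in(('w',z['p'],z['d'],c,z['M'],1),('s',z['q'],z['dq'],cs,np.array(cs['cam_to_world']),0)):
    W=P(cc,M,d,f);near=(np.hypot(W[...,0]-.519,W[...,1]+.25)<.03)&(d>0)
    top=near&(W[...,2]>.137);lid=near&(W[...,2]>.108)&(W[...,2]<.128)&(cv2.cvtColor(im,cv2.COLOR_RGB2HSV)[...,1]<70)
    for nm,m in(('bar',top),('lid',lid)):
        w=W[m]
        A=np.c_[w[:,:2]-w[:,:2].mean(0),np.ones(len(w))]
        co=np.linalg.lstsq(A,w[:,2],rcond=None)[0]
        print(n,nm,len(w),w.mean(0).round(4),'slope deg',np.degrees(co[:2]).round(1),'z',np.percentile(w[:,2],[10,50,90]).round(4))
    r=np.hypot(W[...,0]-.5177,W[...,1]+.25);ring=(d>0)&(r>.04)&(r<.05)&(W[...,2]>.055)&(W[...,2]<.085);print(' ring z',np.median(W[ring][:,2]))
E
```

```text
w bar 10654 [ 0.5038 -0.2481  0.2889] slope deg [-266.2   43.2] z [0.1486 0.3052 0.3174]
w lid 2193 [ 0.5173 -0.2493  0.1198] slope deg [0.1 0.1] z [0.119  0.1198 0.1207]
 ring z 0.06997718390748353
s bar 1121 [ 0.5272 -0.2443  0.2604] slope deg [163.9  78.9] z [0.1462 0.3054 0.325 ]
s lid 466 [ 0.5263 -0.2427  0.1198] slope deg [-0.7 -0.3] z [0.1182 0.1199 0.1213]
 ring z 0.07009993460167085
```

Resting on the plunger, the pot is upright (slope under 0.2° in the wrist depth), with foot at 53.8 mm and well centred. I regrip lower and centred on the bar, then push deeper.

```bash
python3 -m inch '[[0,0,0,0.4,-0.1,-2.5,0],[0,0,0,0,0,-2.5,0],[0,0,0,0,0,-2.5,0],[0,0,0,0,0,-2,0],[0,0,0,0,0,0,0]]'
python3 -m inch '[[0,0,0,0,0,0,1],[0,0,0,0,0,0,1],[0,0,0,0,0,0,1],[0,0,0,0,0,0,1],[0,0,0,0,0,0,1]]' 120
python3 -m inch '[[0,0,0,0,0,0,1],[0,0,0,0,0,0,1],[0,0,0,0,0,0,1],[0,0,0,0,0,-0.3,1],[0,0,0,0,0,-0.3,1]]'
```

```text
clock: 11.65
position: [0.5179, -0.2486, 0.1206]
eef_rot: [[-0.989, 0.149, -0.007], [0.149, 0.989, 0.004], [0.008, 0.003, -1.0]]
wrist_force: [0.0, 0.5, -0.7]
grip_width: 0.0852
clock: 12.15
position: [0.5205, -0.25, 0.125]
eef_rot: [[-0.989, 0.148, 0.001], [0.148, 0.989, -0.001], [-0.001, -0.0, -1.0]]
wrist_force: [0.1, -0.6, 1.7]
grip_width: 0.0132
clock: 12.65
position: [0.5205, -0.25, 0.1185]
eef_rot: [[-0.989, 0.148, 0.001], [0.148, 0.989, -0.0], [-0.001, -0.0, -1.0]]
wrist_force: [-0.1, -0.1, 3.3]
grip_width: 0.0141
```

```bash
cat > lid.py <<'E'
from h import *
s=ctrl.read_state();p,d=cams.snapshot('wrist');c=cams.camera_params('wrist');R=np.array(s['eef_rot'])
T=np.eye(4);T[:3,:3]=R;T[:3,3]=s['position'];M=T@np.array(c['hand_eye'])
v,u=np.mgrid[:384,:512];a=(u-c['cx'])/c['fx'];b=(v-c['cy'])/c['fy'];r=np.hypot(a,b)+1e-9;k=np.tan(r)/r
W=np.dstack([a*k*d,-b*k*d,-d])@M[:3,:3].T+M[:3,3]
h=cv2.cvtColor(p,cv2.COLOR_RGB2HSV)
m=(d>0)&(np.hypot(W[...,0]-.5177,W[...,1]+.25)<.03)&(W[...,2]>.09)&(W[...,2]<.128)&(h[...,1]<70)&(h[...,2]>80)
w=W[m];L=(w-s['position'])@R
for _ in range(3):
    A=np.c_[L[:,:2],np.ones(len(L))];co=np.linalg.lstsq(A,w[:,2],rcond=None)[0];ok=abs(A@co-w[:,2])<.0015;L,w=L[ok],w[ok]
print('force',np.round(s['wrist_force'],1),'torque',np.round(s['ft_torque'],2),'tcp',np.round(s['position'],4),'yaw',np.degrees(np.arctan2(R[1,1],R[0,1])).round(1))
print('lid n',len(w),'foot z at axis',round(co[2]-.066,4),'slope deg along tool x,y',np.degrees(co[:2]).round(1),'medianfoot',np.median(w[:,2])-.066)
np.savez('pics/last.npz',p=p,d=d,M=M)
E
python3 -m inch '[[0,0,0,-0.1,0,-0.4,1],[0,0,0,0,0,-0.4,1],[0,0,0,0,0,-0.4,1],[0,0,0,0,0,-0.3,1],[0,0,0,0,0,0,1]]'; python3 lid.py
```

```text
clock: 13.15
position: [0.5203, -0.25, 0.104]
eef_rot: [[-0.989, 0.149, 0.003], [0.149, 0.989, -0.001], [-0.003, -0.0, -1.0]]
wrist_force: [-0.0, -0.0, 8.7]
grip_width: 0.0134
force [-0.  -0.   8.7] torque [ 0.11 -0.11 -0.01] tcp [ 0.5203 -0.25    0.104 ] yaw 81.4
lid n 2637 foot z at axis 0.0327 slope deg along tool x,y [-0.5 -0.1] medianfoot 0.03252755895451906
```

No side force, upright, foot at 32.7 mm and the force as modelled. I turn again.

```bash
python3 -m inch '[[0,0,-5,0,0,0,1],[0,0,-6,0,0,0,1],[0,0,-6,0,0,0,1],[0,0,-6,0,0,0,1],[0,0,-5,0,0,0,1]]'; python3 lid.py
```

```text
clock: 13.7
position: [0.5201, -0.2502, 0.1044]
eef_rot: [[-0.801, 0.598, 0.003], [0.598, 0.801, -0.001], [-0.003, 0.001, -1.0]]
wrist_force: [0.2, -0.2, 8.7]
grip_width: 0.0138
force [ 0.2 -0.2  8.7] torque [-0.04  0.08  0.12] tcp [ 0.5201 -0.2502  0.1044] yaw 53.3
lid n 2660 foot z at axis 0.033 slope deg along tool x,y [-0.4 -0. ] medianfoot 0.032912293749791405
```

Free turning, torque only 0.12 Nm. I continue, with 62° remaining.

```bash
python3 -m inch '[[0,0,-7,0,0,0,1],[0,0,-7,0,0,0,1],[0,0,-7,0,0,0,1],[0,0,-7,0,0,0,1],[0,0,-7,0,0,0,1]]'; python3 lid.py
python3 -m inch '[[0,0,-7,0,0,0,1],[0,0,-7,0,0,0,1],[0,0,-7,0,0,0,1],[0,0,-6,0,0,0,1],[0,0,0,0,0,0,1]]'; python3 lid.py
```

```text
clock: 14.25
position: [0.52, -0.2502, 0.1044]
eef_rot: [[-0.312, 0.95, 0.003], [0.95, 0.312, -0.001], [-0.002, 0.002, -1.0]]
wrist_force: [-0.5, -0.2, 8.5]
grip_width: 0.0138
force [-0.5 -0.2  8.5] torque [-0.02 -0.01  0.09] tcp [ 0.52   -0.2502  0.1044] yaw 18.2
lid n 2573 foot z at axis 0.033 slope deg along tool x,y [-0.2 -0. ] medianfoot 0.03288968435681583
clock: 14.8
position: [0.52, -0.2502, 0.1044]
eef_rot: [[0.15, 0.989, 0.002], [0.989, -0.15, -0.001], [-0.001, 0.003, -1.0]]
wrist_force: [-0.1, -0.5, 8.1]
grip_width: 0.0135
force [-0.1 -0.5  8.1] torque [-0.06  0.06 -0.07] tcp [ 0.52   -0.2502  0.1044] yaw -8.6
lid n 2452 foot z at axis 0.033 slope deg along tool x,y [-0.2  0. ] medianfoot 0.03289134648224808
```

At the green marks. I ease up 8 mm into the pockets, then open and withdraw.

```bash
python3 -m inch '[[0,0,0,0,0,0.3,1],[0,0,0,0,0,0.3,1],[0,0,0,0,0,0.2,1],[0,0,0,0,0,0,1],[0,0,0,0,0,0,1]]'; python3 lid.py
python3 -m inch '[[0,0,0,0,0,0,0.3],[0,0,0,0,0,0,0.3],[0,0,0,0,0,0,0],[0,0,0,0,0,0,0],[0,0,0,0,0,2,0]]'
python3 -m inch '[[0,0,0,0,0,3,0],[0,0,0,0,0,3,0],[0,0,0,0,0,3,0],[0,0,0,0,0,0,0],[0,0,0,0,0,0,0]]'; python3 lid.py
python3 - <<'E'
from h import *
z=np.load('pics/last.npz');c=cams.camera_params('wrist')
for ce,st,m in blobs(z['p'],'orange',100):
    y,x=np.nonzero(m);w=ray(c,np.c_[x,y],.136,z['M'])[:,:2];print(ce.round(),cv2.minAreaRect((w*1000).astype(np.float32)))
q,_=cams.snapshot('scene');t,_=cams.snapshot('top')
im=np.hstack([cv2.resize(z['p'][90:310,150:370],(400,400)),cv2.resize(q[130:240,40:150],(400,400),interpolation=cv2.INTER_CUBIC)])
cv2.imwrite('pics/z7.png',im[:,:,::-1])
for n,p in(('scene',q),('top',t)):
  for ce,st,m in blobs(p,'blue',100): print(n,'blue',ce,st[4])
E
```

```text
clock: 15.35
position: [0.52, -0.2502, 0.112]
eef_rot: [[0.149, 0.989, 0.002], [0.989, -0.149, -0.001], [-0.001, 0.002, -1.0]]
wrist_force: [1.0, -0.7, 6.5]
grip_width: 0.0136
force [ 1.  -0.7  6.5] torque [-0.08 -0.09 -0.09] tcp [ 0.52   -0.2502  0.112 ] yaw -8.6
lid n 2521 foot z at axis 0.0405 slope deg along tool x,y [-0.2  0.2] medianfoot 0.0404631711379497
clock: 15.9
position: [0.5173, -0.2488, 0.1287]
eef_rot: [[0.149, 0.989, -0.006], [0.989, -0.149, 0.003], [0.002, -0.007, -1.0]]
wrist_force: [0.0, -0.7, -0.7]
grip_width: 0.0842
clock: 16.4
position: [0.5191, -0.2498, 0.2215]
eef_rot: [[0.149, 0.989, 0.001], [0.989, -0.149, -0.0], [-0.0, 0.001, -1.0]]
wrist_force: [-0.1, 0.0, 0.1]
grip_width: 0.0857
force [-0.1  0.   0.1] torque [0.   0.02 0.01] tcp [ 0.5191 -0.2498  0.2215] yaw -8.5
lid n 1815 foot z at axis 0.0418 slope deg along tool x,y [ 0.1 -0. ] medianfoot 0.04184943265437696
[467.   8.] ((736.8543090820312, -93.87504577636719), (51.999900817871094, 14.389015197753906), 7.720755577087402)
[264. 196.] ((521.0751953125, -248.1484832763672), (41.40314865112305, 13.200078964233398), 81.42581176757812)
scene blue [291.68556701 171.71134021] 194
top blue [222.41269841 233.75661376] 189
```

View pics/z7.png

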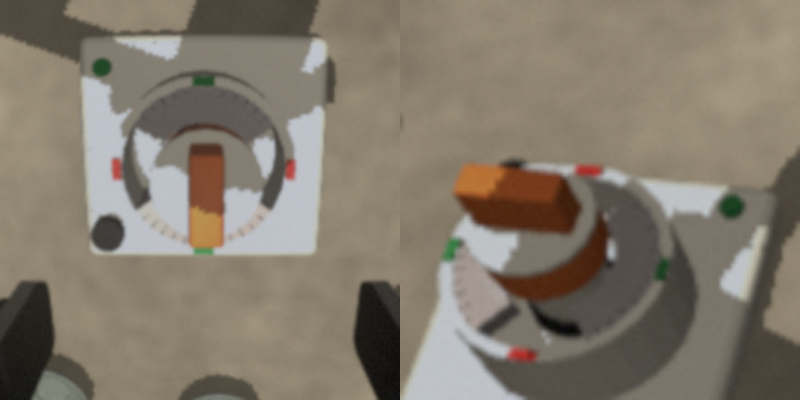

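The picture shows the bar in line with the green marks (205,80 and 205,250) and the lugs hidden under the ring. The foot is at 41.8 mm, the pot is upright, and the blue pot hasn't moved. I'm handing the job in.

```bash
python3 -c "
from workcell import ctrl
print(ctrl.read_state()['clock'],ctrl.close_job())"
```

```text
the job is handed in; nothing more can be done
16.55 None
```

The orange pot is locked in the shaker, and I handed the job in at 16.6 s.

- **First try:** I set the pot in at the red marks, pushed and turned. It caught on the edge of a slot, with about 16 N of push and 1.2 Nm of resisting torque. It looked tilted in the grip, but I did not confirm that.
- **Fix:** I turned back to the red marks and let go, so the pot stood upright on the plunger. I regripped centred on the bar and pushed it down to a foot height of 33 mm. It then turned freely, with at most 0.12 Nm of resistance. I eased it up about 8 mm at the green marks and withdrew.
- **Last checks:** After release the foot was at 41.8 mm (42 wanted) and the lid was level within 0.1°. The bar was at 81.4°, where the green marks are at about 81°, and the lugs were out of sight under the ring. The gripper was clear at no force, and the blue pot's position in the images was unchanged.
- **Disagreement:** The wrist camera reads about 1.7 mm off the fixed cameras in x, well within the fit.

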